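# Kit the changeover set of a spectacle screwdriving station

## Task

Lay out the changeover kit for the next spectacle job: put each of the four loose parts (the green spectacle front on the bench, the slotted aluminium strap, the black clamp block and the brown knob) on the plate that bears its own black silhouette, covering the silhouette squarely, lying flat with the same side up as now, and let go; either way round along the silhouette is fine. Leave the screw jar and the screwdriver where they are.

Things in the scene. Friction and masses are not known exactly. Their poses are not given: they have to be found in the camera images.
- front: olive-green spectacle front, no lenses, flat on the bench (darker ones in the blue bin are stock, look only): 130 (x) x 46 (y) x 9 mm thick, 35 g. Two empty lens openings, 45 x 34 mm. Grip over the bridge, one finger through each opening: the inner rim bars have flat outer sides 28 mm apart (x = -14 and 14, for y = -12 to 12 mm); open under 60 mm there. Origin: middle in plan, underside; z up.
- strap: whitish aluminium slotted clamp strap lying flat: 80 mm long (x), 26 mm wide (y), 10 mm thick, with a 44 x 10 mm slot through its middle, about 50 g; grip it across the 26 mm width. Origin: centre of the underside; z up.
- block: black clamp block: 50 mm long (x), 30 mm wide (y), 18 mm high at both ends with a 24 mm long raised middle 28 mm high over the full width, a small steel screw head on each end, about 90 g; grip it across the 30 mm width at its middle. Origin: centre of the underside; z up.
- knob: brown knurled round knob standing upright, 36 mm diameter (38 over the knurls, which are look only), 24 mm high, brass centre, about 60 g; its turn does not matter. Origin: centre of the underside; z up.
- plate_front: plate 150 x 66 mm of 4 mm thick whitish aluminium, fixed to the bench, with a flat black inlaid silhouette centred on it (no recess or rim: the part simply rests on the plate's top, 4 mm above the bench). Origin: centre of the plate's underside, directly under the silhouette's centre; z up; silhouette: the spectacle front (two rims and a bridge), long axis along x.
- plate_strap: plate 110 x 60 mm of 4 mm thick whitish aluminium, fixed to the bench, with a flat black inlaid silhouette centred on it (no recess or rim: the part simply rests on the plate's top, 4 mm above the bench). Origin: centre of the plate's underside, directly under the silhouette's centre; z up; silhouette: a long bar 86 x 32 mm with a bright slot in the middle, long axis along x.
- plate_block: plate 80 x 60 mm of 4 mm thick whitish aluminium, fixed to the bench, with a flat black inlaid silhouette centred on it (no recess or rim: the part simply rests on the plate's top, 4 mm above the bench). Origin: centre of the plate's underside, directly under the silhouette's centre; z up; silhouette: a plain solid rectangle 56 x 36 mm, long side along x.
- plate_knob: plate 66 x 66 mm of 4 mm thick whitish aluminium, fixed to the bench, with a flat black inlaid silhouette centred on it (no recess or rim: the part simply rests on the plate's top, 4 mm above the bench). Origin: centre of the plate's underside, directly under the silhouette's centre; z up; silhouette: a solid disc of 42 mm diameter.
- jar: small amber screw jar with white cap, 44 mm diameter, 55 mm tall, standing beyond the work; to be left alone. Origin: centre of the underside.
- driver: red-handled screwdriver, 160 mm long, lying flat on the robot's left; to be left alone. Its x axis runs along the shaft from handle to tip; its origin lies on the shaft's line at the bench.

How it is judged (in metres and radians):
At the end, for the whole second after the job is handed in: Each part rests flat (within 7 degrees) and still on the top of the plate with its own silhouette, its centre within 10 mm of the silhouette's centre; front, strap and block lie along their silhouettes within 12 degrees, either way round (horizontal distance between front and plate_front below 0.01 m and z of front in the frame of plate_front between 0.0025 and 0.007 m and angle between each of front, strap, block, knob's own z axis and vertical below 0.12 rad and linear speed of each of front, strap, block, knob below 0.02 m/s and angle between the x axis of front and the x axis of plate_front, either way round below 0.21 rad and horizontal distance between strap and plate_strap below 0.01 m and z of strap in the frame of plate_strap between 0.0025 and 0.007 m and angle between the x axis of strap and the x axis of plate_strap, either way round below 0.21 rad and horizontal distance between block and plate_block below 0.01 m and z of block in the frame of plate_block between 0.0025 and 0.007 m and angle between the x axis of block and the x axis of plate_block, either way round below 0.21 rad and horizontal distance between knob and plate_knob below 0.01 m and z of knob in the frame of plate_knob between 0.0025 and 0.007 m); the robot touches nothing.
It fails at once if the screw jar is moved more than 15 mm (distance of jar from where it was at the start of the episode above 0.015 m).
It fails at once if the screwdriver is moved more than 15 mm (distance of driver from where it was at the start of the episode above 0.015 m).
It also fails if it takes over 106 s, if anything falls off the work surface, if the arm or the gripper's body presses on something with over 40 N, if the wrist force passes 120 N, or if a joint passes its speed limit or range.

## Robot

A 6-joint arm with a two-finger parallel gripper is mounted at the origin on the work surface. World frame = base frame: x ahead of the robot, y to its left, z up, the work surface at z = 0. Lengths are in mm, angles in rad, forces in N, time in s.
With the tool pointing down it reaches from about 275 to 875 mm from the base axis. Payload 12.5 kg.
Tool frame: the origin (TCP) lies on the front face of the gripper's body, between the roots of the fingers; the fingertips stand 73 mm ahead of it and the grasp point (between the pads) lies 54 mm ahead of it (manip.tips_ahead is the distance from the TCP to the fingertips, in mm); z points along the fingers, y is the line along which they close (so a half turn about z gives the same grasp; the last joint's range is limited). The gripper opens to 85 mm and grips with 20 to 120 N. Pads are 22 mm wide; open, the fingers measure 114 mm over their backs; the gripper's body (76 mm by 85 mm) begins 54 mm behind the grasp point. The pads swing forward as they close: fully open they stand 13 mm farther back than shut.
Start: joints at [1.223, 0.351, 1.652, -0, 1.139, -0.085], TCP at [142.851, 531.111, 303.89] pointing down, gripper open.
Joint ranges: [-2.75, 2.75], [-0.79, 2.1], [0.01, 2.65], [-1.57, 4.71], [0.07, 3.14], [-2.87, 2.87]. Speed limits (rad/s): [2.22, 2.22, 2.79, 3.14, 3.14, 3.14].

## Interface

Orientations are given as a rotation vector (axis times angle).
In Python, from plant import manip gives the robot as it stands. Calls block until the motion is done:
- manip.move_ptp(position, orientation): joint-space move of the TCP to a pose.
- manip.move_straight(position, rotation=None, velocity=150, until_force=None): straight line of the TCP; rotation=None keeps the orientation; velocity is the mean speed in mm/s. With until_force (N) it stops when the force on the tool has changed by that much, and returns True; else False.
- manip.set_joints(angles): joint-space move.
- manip.open_gripper() and manip.clamp(strength=None): open the fingers fully, or close them until they stop; strength is the grip in N (None keeps the last).
- manip.sleep(seconds).
- manip.ik(position, orientation): joint angles nearest the present ones, or None.
- manip.get_image(name): name is "scene" or "side" or "wrist"; returns a dict with "image" (420x560x3 uint8, red, green, blue), "mtx" (3x3 intrinsics, pixels), "D" ([k1, k2, p1, p2, k3] as OpenCV has them; the pictures are not rectified), "rvec" (rotation vector, rad) and "tvec" (3), from world to camera coordinates, as OpenCV has them. Camera axes: x right, y down, z forward; pixel columns grow to the right and rows downward; lengths in mm; the calibration is good to about 2 mm. A picture is of the moment at which its call begins. There is no depth.
A pose or a line that the arm cannot do raises manip.MotionError and nothing moves.
- manip.hand_in(): hands the job in; it is judged then, once.
Readings, each from a call of its own:
- manip.current_time_s(): time.
- manip.current_qpos(): joint angles.
- manip.current_qvel(): joint speeds.
- manip.current_effort(): joint torques, N m.
- manip.current_tool_pos(): TCP position.
- manip.current_orientation(): TCP orientation.
- manip.current_contact_force(): force on the tool from outside, world axes, zero at the start.
- manip.current_moment(): the same for the moment, N m.
- manip.current_finger_gap(): finger opening in mm.
- manip.current_gripper_force(): force on a finger pad.
Only numpy, scipy, OpenCV 4.12 (cv2) and the standard library are available. Lean on these libraries where they do the work, as an engineer would, in place of code of your own. Each camera call takes 0.05 s, during which the arm holds its last target. There are 200 camera calls.

## Working session

There is one attempt and no reset: what is moved stays moved. The work goes in short steps, each a Python script; the robot and the scene stay as the last script left them, time stands still between calls to the robot, and variables do not carry over. Pictures are saved under pics/ and viewed, at most 14 in all, crops included, and the job is handed in when it is done.

```bash
ls; mkdir -p pics; python3 - <<'E'
from plant import manip
import cv2,pickle
d={}
for n in ["scene","side","wrist"]:
    r=manip.get_image(n); d[n]=r
    cv2.imwrite(f"pics/{n}0.png",r["image"][:,:,::-1])
    R=cv2.Rodrigues(r["rvec"])[0]; print(n,(-R.T@r["tvec"].reshape(3)).round(),R[2].round(2))
pickle.dump(d,open("d0.pkl","wb"))
E
```

```text
pics
scene [1363.   24. 1023.] [-0.61  0.06 -0.79]
side [  99. -707.  709.] [ 0.45  0.68 -0.58]
wrist [ 70. 550. 373.] [ 0.28 -0.08 -0.96]
```

View pics/scene0.png

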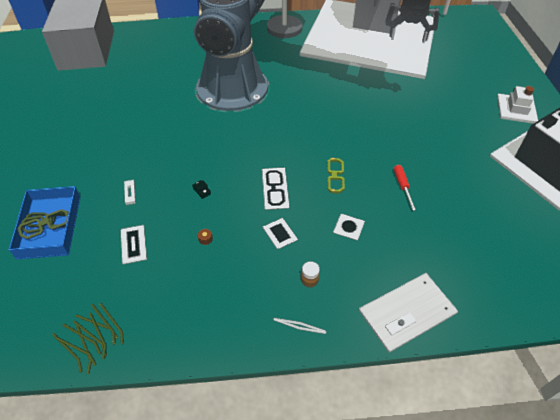

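View pics/side0.png

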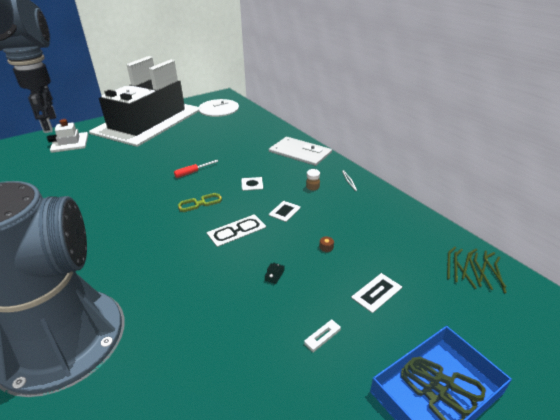

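The scene view shows the strap at (129,191) with its plate at (133,244), and the block at (202,188) with its plate at (280,233). The knob is at (205,236) with its plate at (349,226), and the front at (336,175) with its plate at (275,188). The jar is at (310,273) and the driver at (403,187).

```bash
cat > h.py <<'E'
from plant import manip
import cv2,numpy as np,pickle
from scipy.spatial.transform import Rotation as Ro
def world(r,px,z):
    px=np.asarray(px,float).reshape(-1,1,2)
    u=cv2.undistortPoints(px,r["mtx"],np.array(r["D"]))[:,0]
    R=cv2.Rodrigues(np.array(r["rvec"]))[0]; c=-R.T@np.array(r["tvec"]).reshape(3)
    d=np.c_[u,np.ones(len(u))]@R
    return (c+d*((z-c[2])/d[:,2])[:,None])[:,:2]
def rv(yaw):  # tool pointing down, tool y (closing line) at angle yaw from world x
    y=np.array([np.cos(yaw),np.sin(yaw),0]); z=np.array([0,0,-1.]); x=np.cross(y,z)
    return Ro.from_matrix(np.c_[x,y,z]).as_rotvec()
def snap(name,cam="wrist"):
    r=manip.get_image(cam); cv2.imwrite(f"pics/{name}.png",r["image"][:,:,::-1]); pickle.dump(r,open(name+".pkl","wb")); return r
E
python3 - <<'E'
from h import *
d=pickle.load(open("d0.pkl","rb"))
for n in d: print(n,d[n]["mtx"].round(0).tolist())
P=dict(strap=(129,191),pstrap=(133,244),block=(202,188),knob=(205,236),pfront=(275,188),front=(336,175),pblock=(280,233),pknob=(349,226),jar=(310,284),driver=(403,187))
for k,v in P.items(): print(k,world(d["scene"],v,4).round()[0])
print(Ro.from_rotvec(manip.current_orientation()).as_matrix().round(2))
for p in ([420,-180,330],[400,110,330]):
  for yaw in (np.pi/2,-np.pi/2): print(manip.ik(p,rv(yaw)))
E
```

```text
scene [[477.0, 0.0, 276.0], [0.0, 477.0, 216.0], [0.0, 0.0, 1.0]]
side [[408.0, 0.0, 284.0], [0.0, 408.0, 208.0], [0.0, 0.0, 1.0]]
wrist [[320.0, 0.0, 276.0], [0.0, 320.0, 210.0], [0.0, 0.0, 1.0]]
strap [ 449. -310.]
pstrap [ 634. -283.]
block [ 459. -103.]
knob [627. -95.]
pfront [479. 103.]
front [446. 284.]
pblock [636. 102.]
pknob [631. 287.]
jar [795. 159.]
driver [510. 467.]
[[-0.97  0.26 -0.  ]
 [ 0.26  0.97 -0.  ]
 [ 0.   -0.   -1.  ]]
[-0.50683073  0.15008404  1.8473586   0.          1.14415002 -2.07762706]
[-5.06830731e-01  1.50084035e-01  1.84735860e+00 -4.44089210e-16
  1.14415002e+00  1.06396560e+00]
[ 1.56041284e-01  6.78667760e-02  1.94102577e+00 -4.44089210e-16
  1.13270010e+00 -1.41475504e+00]
[ 1.56041284e-01  6.78667760e-02  1.94102577e+00 -4.44089210e-16
  1.13270010e+00  1.72683761e+00]
```

```bash
python3 - <<'E'
from h import *
manip.move_ptp([505,195,280],rv(np.pi/2)); manip.sleep(.2); snap("L"); print(manip.current_time_s())
manip.move_ptp([505,-195,280],rv(np.pi/2)); manip.sleep(.2); snap("R"); print(manip.current_time_s())
E
```

```text
2.2
3.9
```

View pics/L.png

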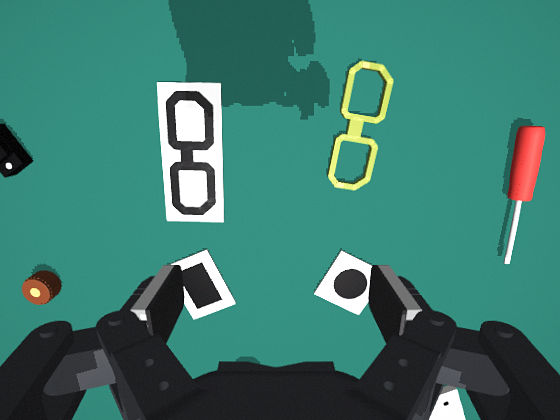

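View pics/R.png

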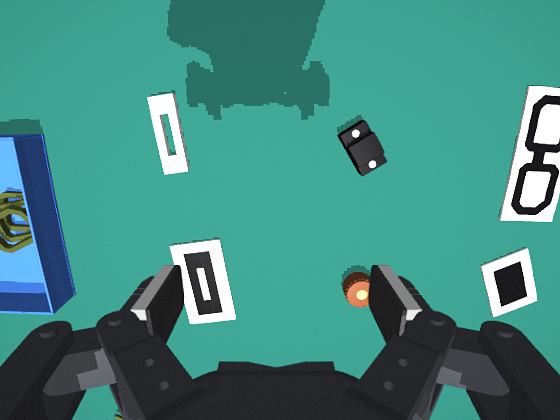

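L shows the plate_front silhouette at (191,153), the front at (360,125), the plate_knob disc at (350,284), the knob at (40,288) and the driver at (520,180). R shows the strap at (168,133), the block at (362,148) with screw heads at (356,133) and (373,164), the plate_strap bar at (208,282) and the plate_block rectangle at (511,285). I'll segment these now.

```bash
cat > seg.py <<'E'
from h import *
def comp(mask,seed,rad=40):
    n,l,s,c=cv2.connectedComponentsWithStats(mask.astype(np.uint8))
    ys,xs=np.nonzero(l); k=np.argmin((xs-seed[0])**2+(ys-seed[1])**2+1e6*(s[l[ys,xs],4]<6)); return l==l[ys[k],xs[k]]
def rect(r,m,z):
    c,_=cv2.findContours(m.astype(np.uint8),cv2.RETR_EXTERNAL,cv2.CHAIN_APPROX_NONE)
    c=max(c,key=len); w=world(r,c.reshape(-1,2),z).astype(np.float32)
    (x,y),(a,b),t=cv2.minAreaRect(w)
    if a<b: a,b,t=b,a,t+90
    t=(t+90)%180-90
    return np.array([x,y,a,b,t]).round(1)
def masks(r):
    h=cv2.cvtColor(r["image"],cv2.COLOR_RGB2HSV).astype(int); H,S,V=h[...,0],h[...,1],h[...,2]
    return dict(black=(V<75),white=(S<60)&(V>140),green=(H>20)&(H<36)&(S>80),brown=((H<20)|(H>170))&(S>90))
E
python3 - <<'E'
from seg import *
L,R=[pickle.load(open(n+".pkl","rb")) for n in "LR"]; mL,mR=masks(L),masks(R)
print("front",rect(L,comp(mL["green"],(355,128)),9))
print("pfront",rect(L,comp(mL["black"],(187,155)),4), rect(L,comp(mL["white"],(165,150)),4))
print("pknob",rect(L,comp(mL["black"],(350,284)),4))
print("knob L",rect(L,comp(mL["brown"],(45,290)),24))
print("knob R",rect(R,comp(mR["brown"],(355,294)),24))
print("strap",rect(R,comp(mR["white"],(157,130)),10))
print("pstrap",rect(R,comp(mR["black"],(195,285)),4),rect(R,comp(mR["white"],(225,290)),4))
print("pblock",rect(R,comp(mR["black"],(511,285)),4),rect(R,comp(mR["white"],(488,275)),4))
print("block",rect(R,comp(mR["black"],(364,146)),24))
hd=[rect(R,comp(mR["white"],s),20) for s in((356,133),(373,164))]; print("heads",hd)
a,b=hd; print((a+b)[:2]/2,np.degrees(np.arctan2(*(b-a)[1::-1])),np.hypot(*(b-a)[:2]))
print("jar",world(L,[250,360],55))
E
```

```text
front [444.4 281.2 129.2  46.5  -8.8]
pfront [473.3 103.2 132.5  48.7  -1.3] [473.3 103.8 150.4  66.7  -1.2]
pknob [628.2 285.6  39.7  38.6  89.6]
knob L [625.1 -85.4  55.2  35.4 -51. ]
knob R [ 625.4 -102.1   45.5   30.4    2.3]
strap [ 451.1 -307.9   80.8   27.5    7.3]
pstrap [ 629.5 -283.7   84.2   30.4    8. ] [ 629.1 -283.1  111.1   60.8    8. ]
pblock [632.4 100.2  54.2  34.7  23.3] [631.5  99.   82.2  61.3  23.5]
block [ 462.9 -107.1   50.6   33.1   32.3]
heads [array([ 449.5, -114.5,    7.2,    6.9,  -89.6]), array([479.9, -95.1,   7.5,   6.3,   4.6])]
[ 464.7 -104.8] 32.54430468780472 36.06272313622473
jar [[697.84185572 165.52026412]]
```

```bash
python3 - <<'E'
from seg import *
yaw=lambda d: np.radians(d)
for p,y in [((451,-308),97),((629,-284),98),((464,-105),122.5),((632,100),113),((625,-95),90),((628,286),90),((444,281),-9),((473,103),-1),((444,281),171),((473,103),179)]:
    q=manip.ik([*p,90],rv(yaw(y))); print(p,y,None if q is None else np.round(q,2))
E
```

```text
(451, -308) 97 [-0.68  0.65  1.8  -0.    0.69 -2.38]
(629, -284) 98 [-0.49  0.85  1.38 -0.    0.92 -2.2 ]
(464, -105) 122.5 [-0.32  0.57  1.98 -0.    0.59 -2.46]
(632, 100) 113 [ 0.08  0.78  1.53 -0.    0.83 -1.89]
(625, -95) 90 [-0.22  0.77  1.55 -0.    0.82 -1.8 ]
(628, 286) 90 [ 0.36  0.85  1.38 -0.    0.92 -1.21]
(444, 281) -9 [0.48 0.63 1.85 0.   0.66 0.63]
(473, 103) -1 [ 0.12  0.58  1.96 -0.    0.6   0.14]
(444, 281) 171 [ 0.48  0.63  1.85 -0.    0.66 -2.51]
(473, 103) 179 None
```

```bash
cat > pp.py <<'E'
from seg import *
def pick(x,y,zt,deg,grip,hov=60):
    "zt: TCP height for the grasp"
    o=rv(np.radians(deg))
    manip.move_ptp([x,y,zt+hov],o); manip.move_straight([x,y,zt],velocity=100)
    manip.clamp(grip); g=manip.current_finger_gap()
    manip.move_straight([x,y,zt+hov],velocity=120)
    print("gap",g,"after lift",manip.current_finger_gap(),"pad",manip.current_gripper_force(),"t",manip.current_time_s())
def place(x,y,zt,deg,hov=60):
    o=rv(np.radians(deg))
    manip.move_ptp([x,y,zt+hov],o); manip.move_straight([x,y,zt+10],velocity=100)
    hit=manip.move_straight([x,y,zt+2],velocity=20,until_force=3)
    print("hit",hit,"z above grasp",manip.current_tool_pos()[2]-zt)
    manip.open_gripper(); manip.move_straight([x,y,zt+hov+20],velocity=120)
E
python3 - <<'E'
from pp import *
L,R=[pickle.load(open(n+".pkl","rb")) for n in "LR"]
print("knob",world(L,[36,292],25),world(R,[361,294.5],25))
manip.clamp(20); g=manip.current_finger_gap()
manip.move_straight([505,-195,90],velocity=200)
hit=manip.move_straight([505,-195,66],velocity=15,until_force=4)
z=manip.current_tool_pos()[2]; print("bench",hit,z,g)
manip.move_straight([505,-195,110]); manip.open_gripper()
zt=z+2
pick(451.1,-307.9,zt,97.3,40)
place(629.3,-283.5,zt,98)
manip.sleep(.1); snap("s1","scene"); print(manip.current_time_s())
E
```

```text
knob [[631.07763176 -92.19050455]] [[631.44396181 -95.81634335]]
bench True 72.66756097946488 -0.26320871024806297
gap 24.792902372601187 after lift 24.888869253600873 pad 39.301854372024536 t 10.5917
hit True z above grasp 4.444757909916348
13.9
```

```bash
python3 - <<'E'
from pp import *
z=72.7
pick(464.2,-105.3,z+4,122.5,50)
place(632,99.7,z+4,113.4)
pick(631.2,-94.5,z+4,90,40)
place(628.2,285.6,z+4,90)
pos=np.array([444.4,281.2]); c=lambda d:np.array([np.cos(np.radians(d)),np.sin(np.radians(d))])
g=pos-34*c(-8.8); p=np.array([473.3,103.5])-34*c(-1.25)
pick(*g,z+1.5,81.2,25)
r=snap("held","side"); snap("heldw")
import json; json.dump([*p,z+1.5],open("p.json","w")); print(manip.current_time_s())
E
```

```text
gap 29.192783096563506 after lift 29.305972628355004 pad 49.326505959033966 t 16.8167
hit True z above grasp 4.460351641962632
gap 34.751236485187356 after lift 34.304114052604795 pad 39.87429678440094 t 22.9583
hit True z above grasp 4.624728846166391
gap 45.037127989317405 after lift 45.040157954443956 pad 25.589722394943237 t 29.4417
29.5417
```

View pics/held.png

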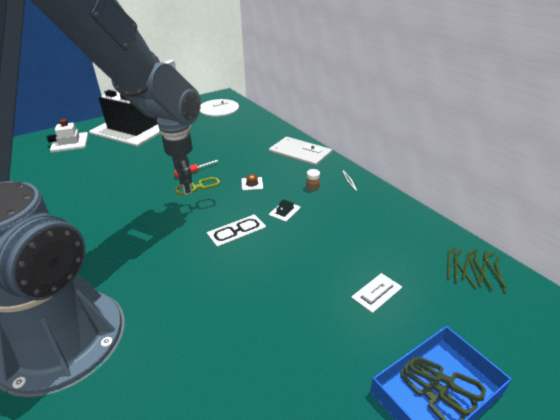

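View pics/heldw.png

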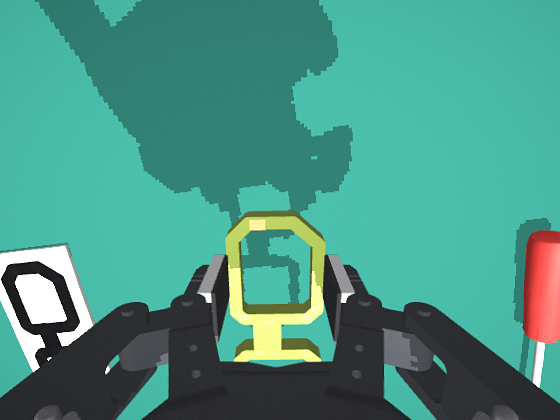

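The side view shows the front held level at (198,186), with the strap, block and knob sitting on their plates. The wrist view shows the rim centred between the pads at (275,265). Next I'll place it and check with the wrist camera.

```bash
python3 - <<'E'
from pp import *
import json
x,y,z=json.load(open("p.json"))
place(x,y,z,88.75)
manip.move_ptp([455,195,280],rv(np.pi/2)); manip.sleep(.2); L=snap("L2")
manip.move_ptp([455,-195,280],rv(np.pi/2)); manip.sleep(.2); R=snap("R2")
print(manip.current_time_s())
E
```

```text
hit True z above grasp 4.285986208125408
35.1917
```

View pics/L2.png

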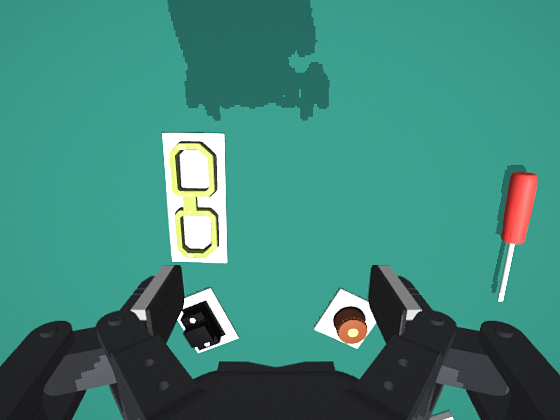

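View pics/R2.png

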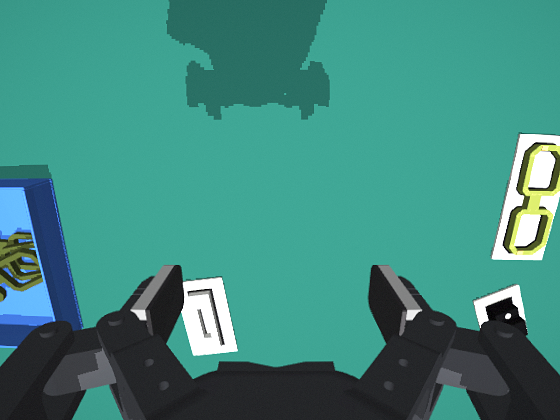

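L2 shows the front on its silhouette at (197,198), the block heads at (193,321) and (207,344), and the knob's brass centre at (352,333). R2 shows the strap on its plate at about (208,317), though seen obliquely. I'll take views from straight above to get numbers.

```bash
python3 - <<'E'
from pp import *
L=pickle.load(open("L2.pkl","rb")); m=masks(L)
print("front",rect(L,comp(m["green"],(190,202)),13))
manip.move_ptp([705,-284,250],rv(np.pi/2)); manip.sleep(.2); a=snap("A")
manip.move_ptp([705,190,270],rv(np.pi/2)); manip.sleep(.2); b=snap("B")
c=np.vstack([cv2.resize(a["image"][40:240,150:400],None,fx=1.9,fy=1.45),cv2.resize(b["image"][40:240,100:460],(475,290))])
cv2.imwrite("pics/AB.png",c[:,:,::-1]); print(c.shape,manip.current_time_s())
E
```

```text
front [ 4.727e+02  1.043e+02  1.293e+02  4.680e+01 -4.000e-01]
(580, 475, 3) 38.4667
```

View pics/AB.png

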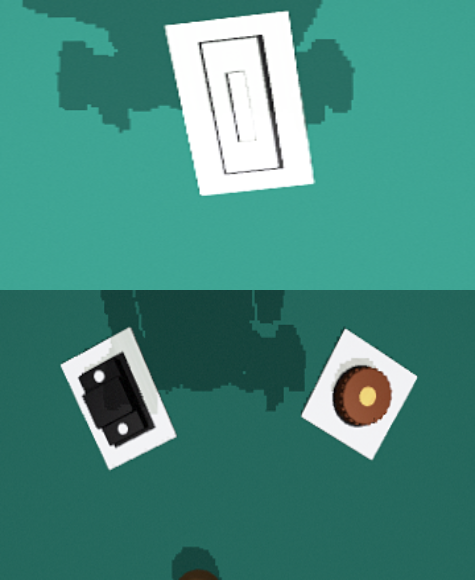

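The overhead views show the strap centred on its bar, the block heads at about (184,118) in B, and the brass centre at (378,113). I'll check those numbers, then hand in if they're within tolerance.

```bash
python3 - <<'E'
from pp import *
b=pickle.load(open("B.pkl","rb"))
f=lambda u,v:(u/(475/360)+100,(v-290)/1.45+40)
h=[world(b,f(*p),24)[0] for p in((99,376),(122.5,429))]
bl=sum(h)/2; kn=world(b,f(367.5,396.5),29)[0]
print("block",bl,np.degrees(np.arctan2(*(h[1]-h[0])[::-1])),"knob",kn)
q=[f(*p) for p in((61,365),(130,327),(176,436),(110,469))]; pb=world(b,q,4).mean(0)
q=[f(*p) for p in((345,328),(417,377),(373,460),(302,415))]; pk=world(b,q,4).mean(0)
print("plates",pb,pk,"err",np.hypot(*(bl-pb)),np.hypot(*(kn-pk)))
if max(np.hypot(*(bl-pb)),np.hypot(*(kn-pk)))<5: print(manip.hand_in())
E
```

```text
block [633.7218438  100.80366722] 23.184098524617834 knob [629.93023351 284.97403768]
plates [632.59354888 101.89509898] [629.69740903 286.46814161] err 1.569800213381818 1.5121355086798947
the job is handed in; nothing more can be done
None
```

All four parts are on their own plates and the job is handed in. The block and knob measured about 1.6 mm off centre and the front about 1 mm; the strap looked centred from above but wasn't measured. I never touched the jar or screwdriver, it took about 38 s of the 106 s allowed, and I haven't seen a judging result.

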